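Set the lathe speed selector to position five and start it

TASK

Set the lathe's speed selector to position 5 and start the lathe: with a fingertip push the black pointer lever on the square grey box clockwise, click by click, to the fifth mark (count the long bar mark as the first), never clicking past it and never pinching the lever, and leave it resting in that click. Only then press the flat round start button on the oblong switch box fully down and let it come up again. Nothing is to be gripped or lifted: do not press the mushroom-shaped stop button, and leave all the loose things on the bench where they stand.

Things in the scene. Friction and masses are not known exactly. Their poses are not given: they have to be found in the camera images.
- speed_box: Fixed square grey box 160 x 160 x 50 mm high, standing at the left or right of the bench, turned up to 0.45 rad about the vertical. Origin: centre of its underside; z up; x points to its far side, y to its left. The selector turns about the vertical line through the box's centre.
- dial_center (a point): Point on the selector's turning axis on the box's top face, 50 mm above the bench. Low black marks lie round it, 70 mm out: a long bar (13 x 5 mm) at the box's +y side is position 1; six round studs 8 mm across follow clockwise (seen from above) at 30 degree steps: position 4 at the box's +x, 5 at 30 degrees beyond it, 7 at -y. Marks are at most 2 mm high.
- selector (a joint): Lever angle in rad, clockwise seen from above, stops at 0 and 3.142. 0 = position 1 (lever along the box's +y), 0.524 per click, so position 4 is 1.571 (along +x) and 5 is 2.094. Each position is a sprung detent; past half-way the lever snaps on into the next by itself. About 2 to 5 N at 45 mm from the axis pushes it over a click. It starts in position 1, 2, 3 or 4.
- lever_tip (a point): Top of the lever's pointing end, 62 mm from the axis, 87 mm above the bench. The black lever is an upright bar from 16 mm behind the axis to this end, 17 mm wide; its sides stand 61 to 84 mm above the bench, a 10 mm wide ridge to 87 mm. It sits on a round hub 52 mm across, top 60 mm above the bench; outside the hub it is free down to the box top. White line on top near the pointing end.
- cheek_a: The lever's side that faces anticlockwise (seen from above), the side to push on to turn it clockwise: a plate 70 x 23 mm, 4 mm thick. Turns with the lever. Origin on the turning axis 50 mm above the bench, z up, y along the lever towards its pointing end.
- cheek_b: The lever's other long side (clockwise side), the same plate, same frame. Touching both sides at once counts as pinching.
- switch_box: Fixed oblong grey box 90 (x) x 170 (y) x 40 mm high, standing on the other side from the speed box, turned a little. Origin: centre of its underside, z up. The start button is 45 mm from the centre on its +y side, the stop button 45 mm from it on its -y side.
- start_button (a joint): Travel of the start button in m: 0 up, 0.006 fully down; sprung, about 1.5 N to move and 5 N fully down, returns when let go.
- start_button_top (a point): Centre of the top of the start button: a flat black disc 28 mm across in a steel collar 44 mm across; its top is 62 mm above the bench, the collar's top 52 mm.
- stop_button (a joint): Travel of the stop button in m, 0 up; not to be pressed.
- stop_button_top (a point): Top centre of the mushroom-shaped stop button: domed black head 44 mm across, 71 mm above the bench.
- blank_tall: Loose upright wooden cylinder 38 mm across, 70 mm high, between the two boxes; origin at the centre of its underside. Bystander.
- lacquer_jar: Loose amber glass jar 52 mm across, 72 mm high, between the two boxes; origin at its underside's centre. Bystander.
- screwdriver: Loose screwdriver 190 mm long lying at the right. Bystander.
- wrench: Loose steel wrench 180 mm long lying beyond the boxes. Bystander.
- brush: Loose brush 190 mm long lying beyond the boxes. Bystander.
- cup: Loose white ceramic cup 72 mm across, 80 mm high, at the left. Bystander.
- blank_short: Loose wooden disc 60 mm across, 45 mm high, at the right. Bystander.

How it is judged:
On the way, in this order (a step that is already met when the one before it is completed fails the run):
1. the selector rests in the click of position 5 (value of joint selector between 1.954 and 2.234 rad), for 0.3 s.
2. the start button is pressed down (value of joint start_button above 0.0045 m), for 0.04 s.
At the end, for the whole second after the job is handed in: The selector rests at position 5 (2.094 rad within 0.14 rad), not moving; the start button has been pressed at least 4.5 mm down afterwards and is up again (under 1.5 mm); the stop button is up; every loose thing is within 25 mm of where it stood (all of step 1 and velocity of joint selector between -0.05 and 0.05 rad/s and value of joint each of start_button, stop_button below 0.0015 m and distance of each of blank_tall, lacquer_jar, screwdriver, wrench, brush, cup, blank_short from where it was at the start of the episode below 0.025 m); the robot touches nothing.
It fails at once if the selector clicked past position 5 (value of joint selector above 2.394 rad).
It fails at once if the lever was pinched (both of its long sides touched at once) (contact force between each of cheek_a, cheek_b and the fingers above 1 N).
It fails at once if the start button was pressed while the selector was not at position 5 (value of joint start_button above 0.0025 m and not (value of joint selector between 1.954 and 2.234 rad)).
It fails at once if the stop button was pressed (value of joint stop_button above 0.0025 m).
It fails at once if a loose thing was knocked, carried or lifted (distance of any of blank_tall, lacquer_jar, screwdriver, wrench, brush, cup, blank_short from where it was at the start of the episode above 0.025 m).
It also fails if it takes over 64 s, if anything falls off the work surface, if the arm or the gripper's body presses on something with over 40 N, if the wrist force passes 120 N, or if a joint passes its speed limit or range.

ROBOT

A 6-joint arm with a two-finger parallel gripper is mounted at the origin on the work surface. World frame = base frame: x ahead of the robot, y to its left, z up, the work surface at z = 0. Lengths are in m, angles in rad, forces in N, time in s.
With the tool pointing down it reaches from about 0.35 to 0.725 m from the base axis. Payload 6 kg.
Tool frame: the origin (TCP) lies at the very end of the fingers, on their centre line; the grasp point (between the pads) lies 19 mm behind it; z points along the fingers, y is the direction in which the jaws open and shut (so a half turn about z gives the same grasp; the last joint's range is limited). The gripper opens to 85 mm and grips with 20 to 120 N. Pads are 22 mm wide; open, the fingers measure 114 mm over their backs; the gripper's body (76 mm by 85 mm) begins 54 mm behind the grasp point. The pads swing forward as they close: fully open they stand 13 mm farther back than shut.
Start: joints at [-0.885, 0.04, 0.085, 0, -1.615, -0.334], TCP at [0.207, -0.563, 0.231] pointing down, gripper open.
Joint ranges: [-2.56, 2.56], [-1.29, 2.01], [-1.08, 1.49], [-3.29, 1.98], [-2.81, -0.18], [-2.99, 2.99]. Speed limits (rad/s): [2.57, 2.57, 3.01, 3.14, 3.14, 3.14].

INTERFACE

Orientations are given as a unit quaternion [x, y, z, w].
In Python, from cell import ctrl, imaging gives the robot as it stands. The module is installed in compiled form; this text tells all that it offers.
- The arm moves only by the tool jog_arm, never from a script. Its argument "motion" is a list of rows, each a list of 5 numbers: the finger opening in mm, from 0 to 85.4, then the shift along the tool's x, y, z in mm, then the turn about the tool's z in rad. A call has 1 to 12 rows; each row is the pose to reach, as a shift and turn from the pose commanded when the call began, along the tool's axes at that moment; what a row does not reach only later rows make up. A row lasts 1/10 s, in which the tool goes at most 50 mm and 8.59 degrees, less where a joint would pass 70% of its speed; a pose out of reach is approached as far as the arm can. A call with a gripper value outside its range is refused whole. The fingers move at their own pace and stop on an object; "grip_force" is the grip in N (left out, the last holds). Time passes only in rows, so rows that repeat a pose let the fingers close. It gives the time, the measured TCP pose, the force and the opening at its end, in the units of the state.
- ctrl.read_state(): the state, without advancing time (a new reading comes with each control period).
- imaging.snapshot(name): name is "scene" or "top" or "wrist"; returns a dict with "pixels" (480x640x3 uint8, red, green, blue), "depth" (480x640 float32, m along the optical axis (not along the pixel's ray), 0 where there is no reading), "intrinsics" (3x3 intrinsics, pixels), "position" and "orientation" of the camera in the world. Camera axes: x right, y down, z forward; pixel columns grow to the right and rows downward; lengths in m; the calibration is good to about 2 mm. A picture is of the moment at which its call begins.
- ctrl.close_job(): hands the job in, once; it reports no verdict.
Trained networks look in a picture, given as the dict that the camera call returned (one of the last four; its "shot" number tells which), for a name from the list of things; names that differ only in an ending like _2 or _b are one class to them, and where a whole thing is asked for, a point or a joint stands for the part that bears it (a point fixed in the world has none). Each returns a list of dicts, best first, with "confidence" (0 to 1); they miss things now and then, are a little off and sometimes report something else, mostly with a low value. They report only what shows in the picture. A call takes as long as a camera call.
- imaging.outline_of(label, picture): "pixels" (480x640 bool, what is visible of it) and "position" ([column, row] in pixels, amid what is visible of it).
The state is a dict: "clock": time; "joints": joint angles; "joint_velocities": joint speeds; "joint_torque": joint torques, N m; "tool_pos": TCP position; "orientation": TCP orientation; "force": force on the tool from outside, world axes, zero at the start; "torque": the same for the moment, N m; "grip_width": opening from 0.0 (shut) to 1.0 (fully open).
Only numpy, scipy, OpenCV 4.12 (cv2) and the standard library are available. Lean on these libraries where they do the work, as an engineer would, in place of code of your own. Each camera call takes 0.05 s, during which the arm holds its last target.

## Working session

There is one attempt and no reset: what is moved stays moved. The work goes in short steps, Python scripts to look and compute and a tool call to move; the robot and the scene stay as the last step left them, time stands still between calls to the robot, and variables do not carry over. Pictures are saved under pics/ and viewed, and the job is handed in when it is done.

Besides the shell and the picture viewer there is one more tool, called after "Call:" by a JSON object that holds its "api" and its "payload". jog_arm: Moves the arm, as the interface text tells. Its arguments: {"type":"object","properties":{"motion":{"type":"array"},"grip_force":{"type":"number"}},"required":["motion"]}

```bash
mkdir -p pics; cat > h.py <<'E'
import numpy as np, cv2
from cell import ctrl, imaging
from scipy.spatial.transform import Rotation as R
def Rm(p):
    return R.from_quat(p["orientation"]).as_matrix()
def cloud(p):
    K=p["intrinsics"];d=p["depth"];v,u=np.mgrid[:480,:640]
    c=np.stack([(u-K[0,2])/K[0,0]*d,(v-K[1,2])/K[1,1]*d,d],-1)
    return c@Rm(p).T+np.array(p["position"])
def proj(p,X):
    K=p["intrinsics"];c=(np.atleast_2d(X)-p["position"])@Rm(p)
    return np.c_[c[:,0]/c[:,2]*K[0,0]+K[0,2],c[:,1]/c[:,2]*K[1,1]+K[1,2]]
def save(p,n):
    cv2.imwrite("pics/"+n+".png",p["pixels"][:,:,::-1])
E
python3 - <<'E'
from h import *
s=ctrl.read_state();print(s)
for n in["top","scene"]:
    p=imaging.snapshot(n);save(p,n+"0");print(n,p["position"],p["orientation"])
    C=cloud(p)
    for l in["speed_box","lever_tip","selector","cheek_a","switch_box","start_button","stop_button","blank_tall","lacquer_jar","cup","blank_short","screwdriver"]:
        for o in imaging.outline_of(l,p)[:2]:
            m=o["pixels"]&(p["depth"]>0);X=C[m]
            if len(X): print(l,round(o["confidence"],2),np.round(o["position"]),m.sum(),np.round(np.median(X,0),4),np.round(X.min(0),3),np.round(X.max(0),3))
E
```

```text
{'clock': 0.0, 'joints': array([-8.85336743e-01,  4.08120450e-02,  8.38155668e-02, -4.84674136e-04,
       -1.61552948e+00, -3.33709061e-01]), 'joint_velocities': array([-1.03093082e-03,  1.17780999e-03, -7.46325982e-04,  5.46745313e-04,
       -7.58686750e-05,  4.96314242e-04]), 'joint_torque': array([ 1.44926249e-03, -3.68201530e+01,  3.47415555e+01,  6.93203107e+00,
       -5.21869428e-03, -3.94431879e-05]), 'tool_pos': array([ 0.20669473, -0.56291317,  0.23027725]), 'orientation': array([-1.74980357e-01,  9.84571515e-01,  8.73038256e-04, -2.10524415e-04]), 'force': array([ 0.03312742, -0.09009679,  0.03940132]), 'torque': array([ 0.02613943, -0.00180762, -0.00322694]), 'grip_width': 1.001471085645086}
top [ 0.49345729 -0.00418254  1.51886763] [ 0.71723724 -0.69640433  0.01951741 -0.01451983]
speed_box 0.84 [380. 225.] 4439 [ 0.5915 -0.1716  0.051 ] [ 0.494 -0.272 -0.005] [ 0.699 -0.074  0.095]
lever_tip 0.76 [387. 218.] 501 [ 0.601  -0.1792  0.0668] [ 0.569 -0.205  0.047] [ 0.658 -0.15   0.095]
selector 0.87 [387. 224.] 484 [ 0.6003 -0.1778  0.0669] [ 0.569 -0.199  0.049] [ 0.649
[... 2631 characters left out ...]
blank_tall 0.88 [310. 230.] 405 [0.4506 0.0023 0.0444] [ 0.42  -0.011 -0.   ] [0.459 0.028 0.074]
blank_tall 0.42 [447. 275.] 493 [0.7569 0.2033 0.0072] [ 0.735  0.122 -0.002] [0.78  0.301 0.012]
lacquer_jar 0.85 [340. 257.] 608 [ 0.6039 -0.0044  0.0473] [ 0.541 -0.021  0.001] [0.616 0.067 0.075]
cup 0.66 [465. 202.] 795 [0.5654 0.425  0.0565] [ 0.456  0.402 -0.   ] [0.59  0.526 0.084]
blank_short 0.69 [165. 333.] 965 [ 0.612  -0.4285  0.0428] [ 0.566 -0.456  0.   ] [ 0.627 -0.396  0.049]
blank_short 0.57 [341. 256.] 732 [ 0.6029 -0.0029  0.0451] [ 0.476 -0.021 -0.003] [0.616 0.088 0.075]
screwdriver 0.66 [132. 288.] 407 [ 0.4037 -0.4408  0.0213] [ 0.332 -0.452 -0.001] [ 0.523 -0.427  0.029]
```

```bash
python3 - <<'E'
from h import *
for n in["top","scene"]:
    p=imaging.snapshot(n);C=cloud(p)
    im=p["pixels"][:,:,::-1]
    if n=="top": cv2.imwrite("pics/topcrop.png",cv2.resize(im[150:330,180:440],None,fx=3,fy=3,interpolation=cv2.INTER_CUBIC))
    else: cv2.imwrite("pics/scenecrop.png",cv2.resize(im[190:370,180:440],None,fx=3,fy=3,interpolation=cv2.INTER_CUBIC))
    x,y,z=C[...,0],C[...,1],C[...,2]
    for nm,b,zr in[("speed",(.48,.71,-.29,-.06),(.042,.1)),("switch",(.48,.63,.06,.27),(.033,.1))]:
        m=(x>b[0])&(x<b[1])&(y>b[2])&(y<b[3])&(z>zr[0])&(z<zr[1])
        r=cv2.minAreaRect((C[m][:,:2]*1000).astype(np.float32));print(n,nm,r,m.sum())
    m=(x>.5)&(x<.68)&(y>-.26)&(y<-.09)&(z>.07)&(z<.1)
    r=cv2.minAreaRect((C[m][:,:2]*1000).astype(np.float32));print(n,"lever",r,m.sum(),C[m].mean(0), z[m].max())
E
```

```text
top speed ((593.81787109375, -174.20132446289062), (160.432373046875, 160.18017578125), 70.14005279541016) 4341
top switch ((549.717529296875, 165.79986572265625), (90.08617401123047, 168.18026733398438), 2.050968647003174) 2538
top lever ((614.9451904296875, -181.62188720703125), (17.553237915039062, 76.64213562011719), 70.15835571289062) 244 [ 0.61501865 -0.18108455  0.08517996] 0.09480230191038608
scene speed ((594.2239990234375, -174.47280883789062), (159.82089233398438, 166.14317321777344), 70.02314758300781) 3485
scene switch ((549.9546508789062, 166.00604248046875), (91.8983383178711, 175.17135620117188), 2.624269485473633) 1378
scene lever ((614.884033203125, -182.10736083984375), (16.97201919555664, 79.51139068603516), 70.14531707763672) 223 [ 0.62235309 -0.18516403  0.08394793] 0.09023794712163047
```

View pics/topcrop.png

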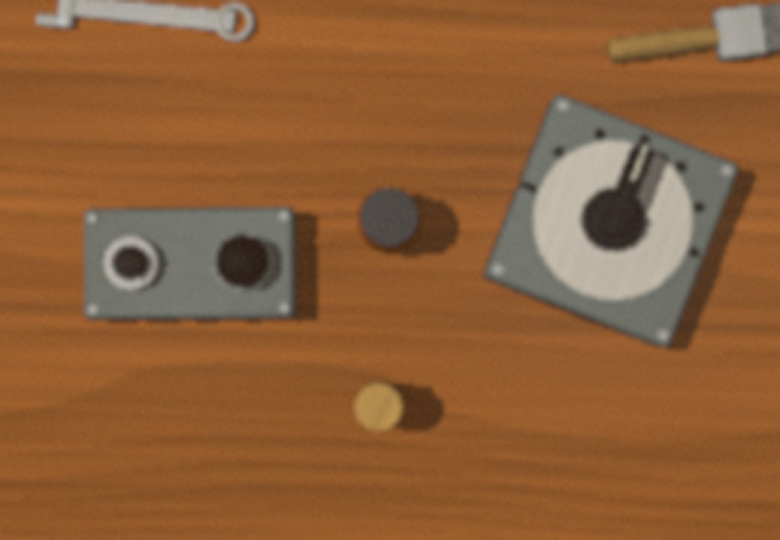

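View pics/scenecrop.png

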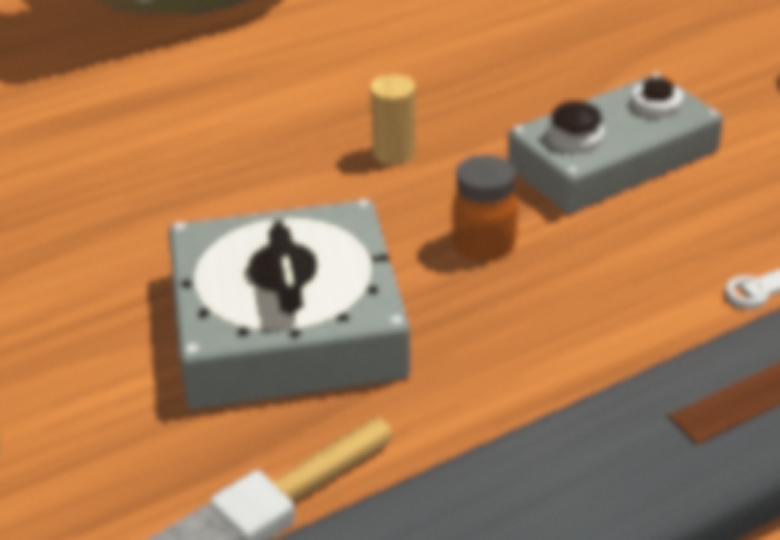

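Call:
{"api": "jog_arm", "payload": {"motion": [[0,-560,235,0,0.8],[0,-560,235,0,0.8],[0,-560,235,0,0.8],[0,-560,235,0,0.8],[0,-560,235,0,0.8],[0,-560,235,0,0.8],[0,-560,235,0,0.8],[0,-560,235,0,0.8],[0,-560,235,0,0.8],[0,-560,235,0,0.8],[0,-560,235,0,0.8],[0,-560,235,0,0.8]], "grip_force": 40}}

```text
clock: 2.6
tool_pos: [0.6309, -0.1683, 0.2315]
orientation: [0.222, 0.975, 0.0, 0.0]
force: [0.9, -0.4, 0.1]
grip_width: -0.002
```

Call:
{"api": "jog_arm", "payload": {"motion": [[0,0,0,0,0],[0,0,0,0,0]]}}

```text
clock: 2.8
tool_pos: [0.6302, -0.1689, 0.2302]
orientation: [0.221, 0.975, -0.0, -0.001]
force: [-0.2, -0.9, 0.3]
grip_width: 0.0
```

```bash
cat >> h.py <<'E'
c0=np.array([.594,-.1743]);th=np.radians(-19.86)
U=np.array([np.cos(th),np.sin(th)]);V=np.array([-U[1],U[0]])
def tool(s=None):
    s=s or ctrl.read_state();M=R.from_quat(s["orientation"]).as_matrix();d=s["tool_pos"][:2]-c0
    print("t",round(s["clock"],2),"tcp",np.round(s["tool_pos"],4),"box uv mm",np.round([d@U*1e3,d@V*1e3],1),"toolx deg",np.degrees(np.arctan2(M[1,0],M[0,0])).round(1),"z",M[:,2].round(3),"F",s["force"].round(2),"grip",round(s["grip_width"],3))
    return M
def togo(u,v,z):
    s=ctrl.read_state();M=tool(s);t=np.r_[c0+u/1e3*U+v/1e3*V,z];print("shift",np.round(1e3*M.T@(t-s["tool_pos"]),1))
def lever():
    for n in["top","scene"]:
        p=imaging.snapshot(n);C=cloud(p);d=C[...,:2]-c0;r=np.hypot(d[...,0],d[...,1]);z=C[...,2]
        m=(r<.068)&(z>.072)&(z<.095)
        if m.sum()>20:print(n,"lever",cv2.minAreaRect((C[m][:,:2]*1000).astype(np.float32)),m.sum())
    return p
E
python3 - <<'E'
from h import *
togo(46,43,.066)
p=imaging.snapshot("scene");save(p,"s1");p=imaging.snapshot("wrist");save(p,"w1")
E
```

```text
t 2.8 tcp [ 0.6302 -0.1689  0.2302] box uv mm [32.2 17.4] toolx deg 154.4 z [-0.002 -0.    -1.   ] F [-0.24 -0.86  0.31] grip 0.0
shift [-11.4  27.  164.2]
```

View pics/s1.png

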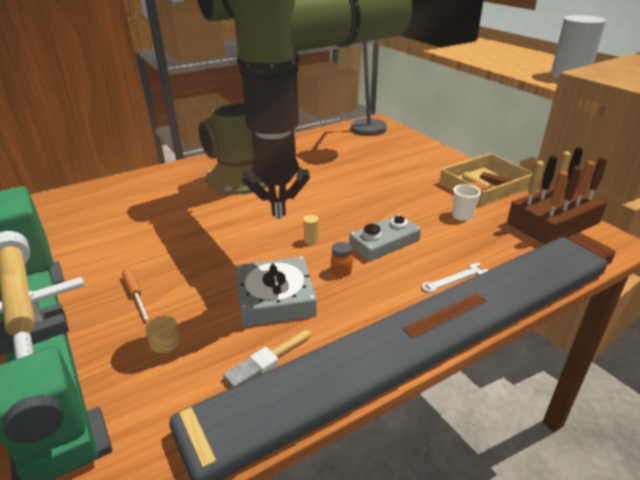

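View pics/w1.png

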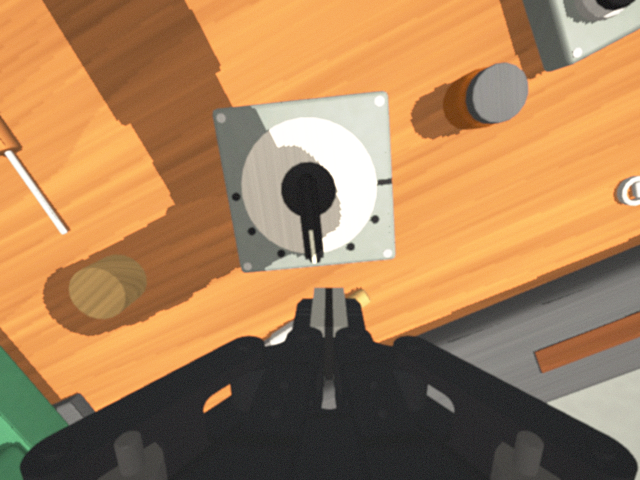

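Call:
{"api": "jog_arm", "payload": {"motion": [[0,-11,27,0,0],[0,-11,27,40,0],[0,-11,27,80,0],[0,-11,27,120,0],[0,-11,27,145,0],[0,-11,27,158,0],[0,-11,27,164,0],[0,-11,27,164,0],[0,-11,27,164,0]]}}

```text
clock: 3.8
tool_pos: [0.6522, -0.1508, 0.0695]
orientation: [0.222, 0.975, 0.0, 0.002]
force: [0.1, -0.5, 0.9]
grip_width: -0.0
```

```bash
python3 - <<'E'
from h import *
togo(46,23,.066)
p=imaging.snapshot("wrist");save(p,"w2");p=lever();save(p,"s2")
C=cloud(p)
E
```

```text
t 3.8 tcp [ 0.6522 -0.1508  0.0695] box uv mm [46.8 41.8] toolx deg 154.3 z [ 0.003 -0.    -1.   ] F [ 0.06 -0.5   0.94] grip -0.0
shift [ -1.1 -18.8   3.5]
top lever ((603.8284912109375, -177.65261840820312), (17.56082534790039, 52.02537536621094), 70.96173858642578) 149
scene lever ((623.3711547851562, -183.66604614257812), (83.05989837646484, 46.338890075683594), 13.869606018066406) 254
```

View pics/w2.png

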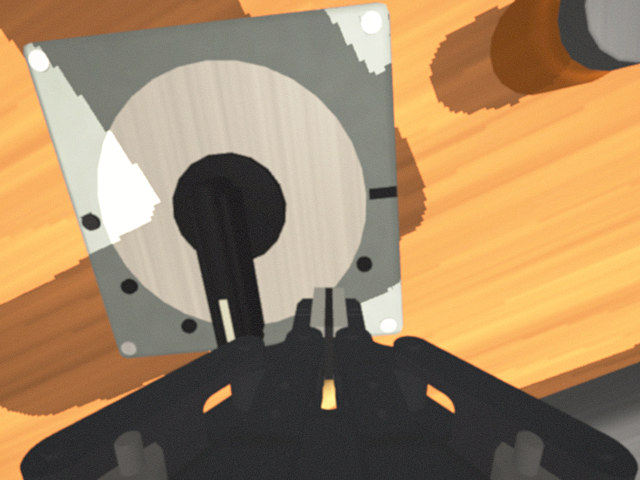

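Call:
{"api": "jog_arm", "payload": {"motion": [[0,0,-4,1,0],[0,0,-8,2,0],[0,0,-11,3,0],[0,0,-14,3,0],[0,0,-17,3,0],[0,0,-20,3,0],[0,0,-20,3,0]]}}

```text
clock: 4.65
tool_pos: [0.6429, -0.1683, 0.0643]
orientation: [0.222, 0.975, 0.0, 0.0]
force: [2.4, 1.5, -0.7]
grip_width: 0.001
```

```bash
python3 - <<'E'
from h import *
togo(46,10,.067)
p=imaging.snapshot("wrist");save(p,"w3");lever()
E
```

```text
t 4.65 tcp [ 0.6429 -0.1683  0.0643] box uv mm [43.9 22.2] toolx deg 154.3 z [ 0.001  0.001 -1.   ] F [ 2.41  1.53 -0.65] grip 0.001
shift [ -3.3 -11.9  -2.7]
top lever ((596.5726318359375, -175.1494903564453), (17.274450302124023, 37.230770111083984), 69.77308654785156) 110
scene lever ((634.1101684570312, -187.41993713378906), (60.46814727783203, 36.98192596435547), 25.062829971313477) 252
```

View pics/w3.png

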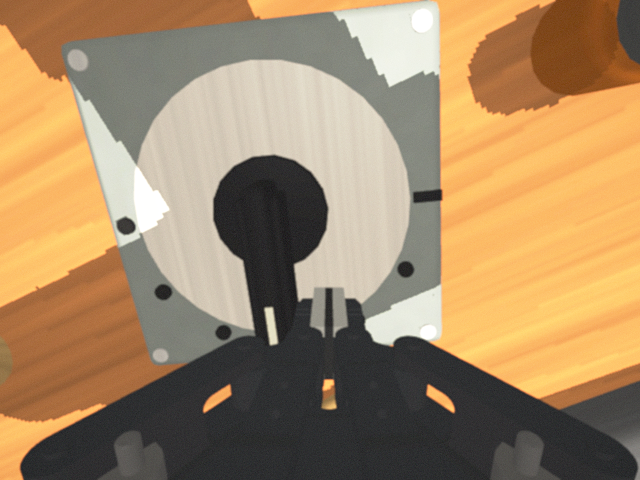

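Call:
{"api": "jog_arm", "payload": {"motion": [[0,0,-2,0,0],[0,0,-4,0,0],[0,0,-6,0,0],[0,0,-8,0,0],[0,0,-10,0,0],[0,0,-11,0,0],[0,0,-12,0,0],[0,0,-12,0,0]]}}

```text
clock: 5.6
tool_pos: [0.6371, -0.1795, 0.0641]
orientation: [0.222, 0.975, -0.0, -0.0]
force: [0.1, 0.5, 0.2]
grip_width: 0.002
```

```bash
python3 - <<'E'
from h import *
togo(46,6,.067)
p=imaging.snapshot("wrist");save(p,"w4");lever()
E
```

```text
t 5.6 tcp [ 0.6371 -0.1795  0.0641] box uv mm [42.3  9.7] toolx deg 154.3 z [-0.001 -0.    -1.   ] F [0.08 0.48 0.2 ] grip 0.002
shift [-4.1 -3.3 -2.9]
top lever ((596.969970703125, -177.85992431640625), (16.674541473388672, 42.0048828125), 39.61711502075195) 110
scene lever ((633.2322387695312, -193.93040466308594), (53.056671142578125, 43.45151901245117), 42.64078903198242) 271
```

View pics/w4.png

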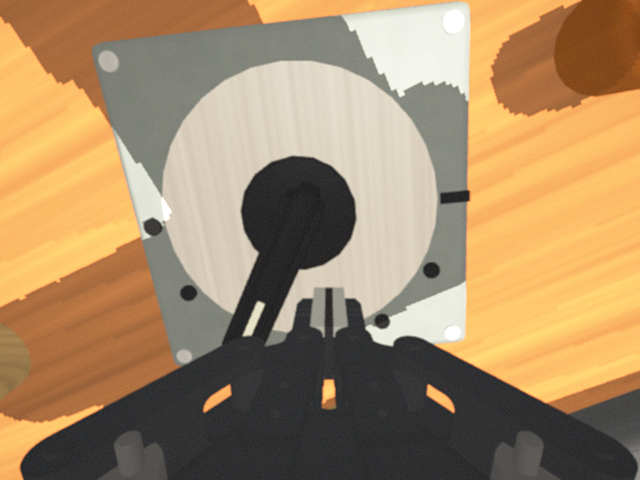

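Call:
{"api": "jog_arm", "payload": {"motion": [[0,0,10,0,0],[0,0,22,0,0],[0,0,24,-30,0],[0,0,24,-75,0],[0,0,24,-115,0],[0,0,24,-115,0],[0,0,24,-115,0]]}}

```text
clock: 6.45
tool_pos: [0.6488, -0.1566, 0.1806]
orientation: [0.222, 0.975, 0.001, 0.001]
force: [-0.4, -0.5, -1.8]
grip_width: 0.001
```

```bash
python3 - <<'E'
from h import *
M=tool();s=ctrl.read_state()
print(1e3*M.T@(np.array([.5482,.2108,.10])-s["tool_pos"]))
p=imaging.snapshot("wrist");save(p,"w5");lever()
E
```

```text
t 6.45 tcp [ 0.6488 -0.1566  0.1806] box uv mm [45.5 35.3] toolx deg 154.4 z [ 0.003  0.001 -1.   ] F [-0.36 -0.51 -1.83] grip 0.001
[249.74912779 287.58274585  80.57120745]
top lever ((607.9141235351562, -191.0633544921875), (17.067058563232422, 76.01663208007812), 40.07967758178711) 222
scene lever ((608.0912475585938, -192.23382568359375), (18.726015090942383, 77.67312622070312), 40.27506637573242) 265
```

View pics/w5.png

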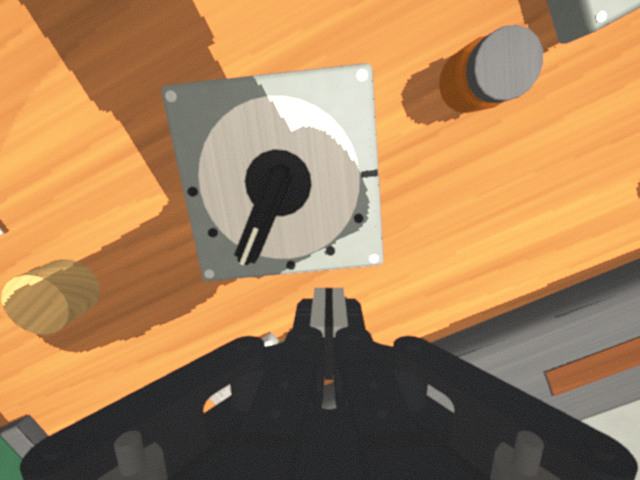

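Call:
{"api": "jog_arm", "payload": {"motion": [[0,250,288,0,0],[0,250,288,0,0],[0,250,288,0,0],[0,250,288,0,0],[0,250,288,0,0],[0,250,288,0,0],[0,250,288,0,0],[0,250,288,0,0],[0,250,288,50,0],[0,250,288,50,0],[0,250,288,50,0],[0,250,288,50,0]]}}

```text
clock: 7.8
tool_pos: [0.5484, 0.2099, 0.1316]
orientation: [0.223, 0.975, 0.0, 0.001]
force: [1.1, 0.1, 0.1]
grip_width: -0.0
```

```bash
python3 - <<'E'
from h import *
M=tool();s=ctrl.read_state()
p=imaging.snapshot("wrist");save(p,"w6")
C=cloud(p)
for l in["start_button","stop_button"]:
    for o in imaging.outline_of(l,p)[:2]:
        m=o["pixels"]&(p["depth"]>0);X=C[m]
        if len(X): print(l,round(o["confidence"],2),np.round(o["position"]),m.sum(),np.round(np.median(X,0),4),np.round(X.min(0),3),np.round(X.max(0),3))
print(1e3*M.T@(np.array([.5482,.2108,.062])-s["tool_pos"]))
E
```

```text
t 7.8 tcp [0.5484 0.2099 0.1316] box uv mm [-173.4  345.9] toolx deg 154.3 z [ 0.002  0.    -1.   ] F [1.08 0.05 0.13] grip -0.0
start_button 0.63 [329. 252.] 1327 [0.5476 0.2129 0.0625] [0.535 0.199 0.052] [0.563 0.226 0.064]
stop_button 0.88 [214. 308.] 2777 [0.5503 0.1264 0.0681] [0.531 0.084 0.039] [0.584 0.144 0.073]
[ 0.76624979  0.62381065 69.56978417]
```

View pics/w6.png

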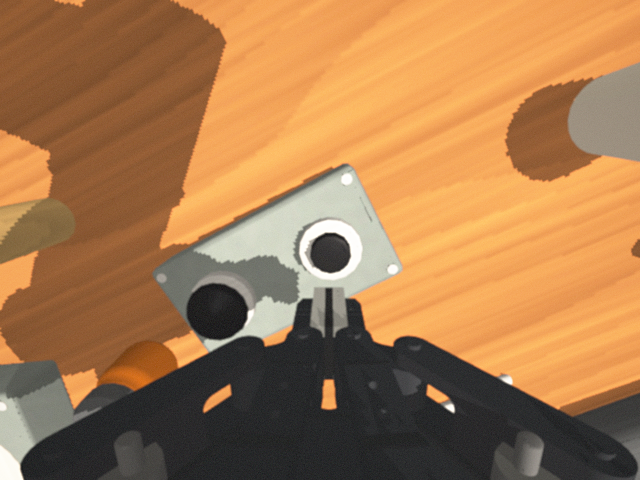

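Call:
{"api": "jog_arm", "payload": {"motion": [[0,2,3,30,0],[0,2,3,50,0],[0,2,3,62,0],[0,2,3,68,0],[0,2,3,70,0],[0,2,3,72,0],[0,2,3,74,0],[0,2,3,75,0],[0,2,3,75,0],[0,2,3,75,0]]}}

```text
clock: 8.95
tool_pos: [0.5476, 0.2139, 0.0562]
orientation: [0.222, 0.975, 0.0, 0.001]
force: [-1.8, -1.7, 7.8]
grip_width: 0.002
```

Call:
{"api": "jog_arm", "payload": {"motion": [[0,0,0,1,0],[0,0,0,1,0]]}}

```text
clock: 9.15
tool_pos: [0.5476, 0.2139, 0.056]
orientation: [0.222, 0.975, 0.0, 0.001]
force: [-5.8, -2.6, 11.7]
grip_width: -0.001
```

```bash
python3 - <<'E'
from h import *
tool()
p=imaging.snapshot("wrist");save(p,"w7")
E
```

```text
t 9.15 tcp [0.5476 0.2139 0.056 ] box uv mm [-175.5  349.3] toolx deg 154.3 z [ 0.002  0.    -1.   ] F [-5.76 -2.6  11.66] grip -0.001
```

View pics/w7.png

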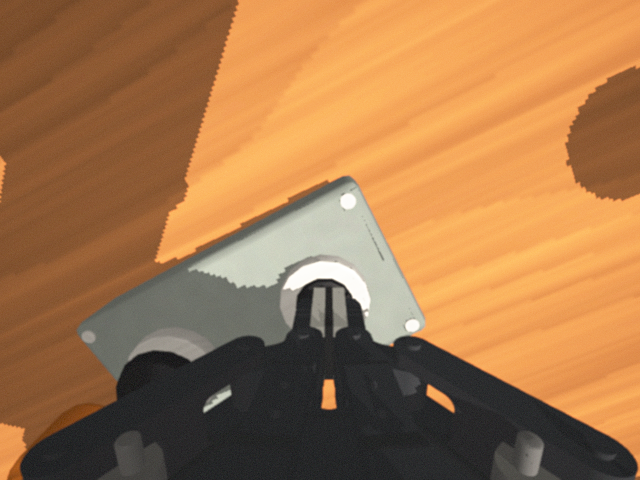

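Call:
{"api": "jog_arm", "payload": {"motion": [[0,0,0,-8,0],[0,0,0,-30,0],[0,0,0,-70,0],[0,0,0,-110,0],[0,0,0,-130,0],[0,0,0,-130,0],[0,0,0,-130,0],[0,0,0,-130,0]]}}

```text
clock: 10.0
tool_pos: [0.5463, 0.2138, 0.1817]
orientation: [0.222, 0.975, -0.001, -0.001]
force: [-0.4, -0.8, -1.1]
grip_width: 0.002
```

```bash
python3 - <<'E'
from h import *
tool()
p=imaging.snapshot("wrist");save(p,"w8");C=cloud(p)
for l in["start_button","stop_button"]:
    for o in imaging.outline_of(l,p)[:1]:
        X=C[o["pixels"]&(p["depth"]>0)]; print(l,round(o["confidence"],2),np.median(X,0).round(4),X.max(0).round(3))
p=lever();save(p,"s8")
p=imaging.snapshot("top");C=cloud(p)
for l in["blank_tall","lacquer_jar","cup","blank_short","screwdriver","wrench","brush"]:
    for o in imaging.outline_of(l,p)[:1]:
        X=C[o["pixels"]&(p["depth"]>0)]; print(l,round(o["confidence"],2),np.median(X,0).round(4))
E
```

```text
t 10.0 tcp [0.5463 0.2138 0.1817] box uv mm [-176.7  348.8] toolx deg 154.3 z [-0.002 -0.001 -1.   ] F [-0.42 -0.79 -1.06] grip 0.002
start_button 0.97 [0.5483 0.2127 0.0625] [0.567 0.226 0.065]
stop_button 0.56 [0.5506 0.1261 0.068 ] [0.574 0.144 0.073]
top lever ((609.966552734375, -189.59776306152344), (21.71243667602539, 76.45854949951172), 39.4876594543457) 229
scene lever ((608.6986083984375, -192.12289428710938), (18.72008514404297, 80.26393127441406), 40.58272171020508) 270
blank_tall 0.63 [ 0.3911 -0.4386  0.0217]
lacquer_jar 0.85 [0.5872 0.0049 0.0712]
cup 0.64 [0.5705 0.4624 0.0472]
blank_short 0.98 [ 0.5941 -0.4218  0.0442]
screwdriver 0.91 [ 0.3858 -0.4367  0.0225]
wrench 0.72 [0.7568 0.2248 0.0066]
brush 0.75 [ 0.7524 -0.2863  0.0184]
```

View pics/s8.png

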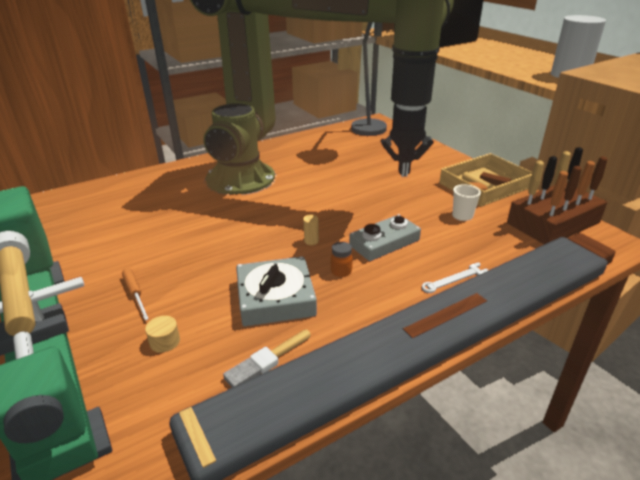

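```bash
python3 - <<'E'
from h import *
print(ctrl.close_job())
E
```

```text
the job is handed in; nothing more can be done
None
```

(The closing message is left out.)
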